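# Hang the dial gauge on the snap hook, dial outward

## Task

Put the grey dial gauge away on the red snap hook of its stand: take it by its sides, turn it so that its dial will face outward, away from the post (set it down and take it again if you must), and bring the cross bar on its back down over the hook. Press steadily until the bar has pushed through the sprung keeper, sits home in the hook and the keeper has snapped shut above it, without forcing the hook; then let go and leave the other things alone.

Things in the scene. Friction and masses are not known exactly. Their poses are not given: they have to be found in the camera images.
- gauge: Grey dial gauge (loose, 200-310 g) standing upright, facing any way: flat-sided case 34 deep (x) x 52 wide (y) x 110 mm high. Origin: centre of underside, z up; dial on the -x face, steel hanger on the +x (back) face. Grip it firmly (60 N is safe) across the 52 mm width, on the top third of its sides: the back must stay clear for the hook.
- bail (a point): Middle of the gauge's hanger bar: round, 7 mm thick, along the gauge's y, 35 mm clear between its two ears. Gauge frame: x +36 (19 mm off the case's back), y 0, z +78 mm.
- dial (a point): Centre of the white dial on the gauge's front. Gauge frame: x -21, y 0, z +74 mm.
- stand: Fixed stand: dark base plate 130 x 110 x 12 mm, post, red snap hook 18 mm wide in front of the post. Outward = stand's -x. Origin: on the bench, plumb below the bar's middle when it is home. Trough opens upward between a lip (inner side x -4.5 mm at the floor, -9 at its top 21 mm up) and a back plate (x +10). Lower the bar along y straight down over the origin, gauge x along stand x.
- post_foot (a point): Foot of the stand's post (stand frame x +30, z +12). The post is clamped at a different height each time, not reported: the bar's axis, when home, is 136 to 184 mm above the bench; feel for it. The hook ends 25 mm above that, below a hung gauge's top. A rubber bumper 45 mm below steadies the gauge's back; it hangs about 5 degrees off plumb. Forces on the hook must stay under 25 N: stop at 10.
- keeper (a joint): Sprung leaf across the hook's mouth, hinged on its back plate: 0 = shut, up to 1.5 rad pushed down into the hook. The bar meets it 23 mm above home; going through takes a push rising from 2 to about 8 N (the gauge's weight included, which alone is too little); about 3 mm above home the bar slips past its tip, it springs back to 0 over the bar, and the bar meets the hard floor.
- meter: Bystander: blue box-shaped meter without hanger, 36 x 60 x 100 mm, standing on the bench; origin centre of underside.
- jar: Bystander: amber jar with white cap, 56 mm across, 85 mm high; origin centre of underside.
- beaker: Bystander: clear beaker, 60 mm across, 75 mm high; origin centre of underside.
- wrench: Bystander: steel wrench, 170 mm long, lying flat along its own x; origin at its middle.
- fitting: Bystander: brass pipe fitting, 26 mm across, 58 mm high, upright; origin centre of underside.
- carton: Bystander: small cardboard carton, 85 x 65 x 55 mm; origin centre of underside.
Mind the look-alikes: they are no part of the job. Leave any green look-alike of the gauge alone.

How it is judged:
By the outcome, as a careful person would: the job done as asked, in the order asked, and still so for the second after the job is handed in, with the robot touching nothing.
It also fails if it takes over 56 s, if anything falls off the work surface, if the arm or the gripper's body presses on something with over 40 N, if the wrist force passes 120 N, or if a joint passes its speed limit or range.

## Robot

A 6-joint arm with a two-finger parallel gripper is mounted at the origin on the work surface. World frame = base frame: x ahead of the robot, y to its left, z up, the work surface at z = 0. Lengths are in mm, angles in rad, forces in N, time in s.
With the tool pointing down it reaches from about 300 to 775 mm from the base axis. Payload 14.6 kg.
Tool frame: the origin (TCP) lies between the finger pads; the fingertips stand manip.finger_overhang ahead of it and the grasp point (between the pads) lies 2 mm behind it (manip.finger_overhang is the distance from the TCP to the fingertips, in mm); z points along the fingers, y is the direction in which the jaws open and shut (so a half turn about z gives the same grasp; the last joint's range is limited). The gripper opens to 94 mm and grips with 3 to 60 N. Pads are 16 mm wide; open, the fingers measure 119 mm over their backs; the gripper's body (75 mm by 177 mm) begins 78 mm behind the grasp point.
Start: joints at [-1.199, 0.3, 1.521, -0, 1.321, -0.067], TCP at [233.661, -497.887, 222.446] pointing down, gripper open.
Joint ranges: [-3.03, 3.03], [-0.79, 2.21], [0.23, 2.52], [-1.04, 4.18], [0, 3.07], [-2.55, 2.55]. Speed limits (rad/s): [2.22, 2.22, 2.57, 3.14, 3.14, 3.14].

## Interface

Orientations are given as [roll, pitch, yaw] about the fixed x, y, z axes, in that order (R = Rz(yaw) Ry(pitch) Rx(roll)).
In Python, from cell import manip gives the robot as it stands.
- The arm moves only by the tool drive_tool, never from a script. Its argument "steps" is a list of rows, each an object with "delta_pos": the shift along the world's x, y, z in mm, a list of three; "yaw": the turn about the world's z in rad; "hand": the finger opening in mm, from 0 to 94. A call has 1 to 5 rows; each row shifts and turns the commanded pose from where the row before left it; what a row does not reach is not made up. A row lasts 1/12 s, in which the tool goes at most 41.7 mm and 7.16 degrees, less where a joint would pass 70% of its speed; a pose out of reach is approached as far as the arm can. A call is refused whole if a number of a shift passes 41.7 or a number of a turn 0.125, either way. A call with a gripper value outside its range is refused whole. The fingers move at their own pace and stop on an object; "squeeze" is the grip in N (left out, the last holds). Time passes only in rows, so rows that do not move let the fingers close. It gives the time, the measured TCP pose, the force and the opening at its end, in the units of the state.
- manip.read_state(): the state, without advancing time (a new reading comes with each control period).
- manip.camera(name): name is "side" or "top"; returns a dict with "frame" (480x640x3 uint8, red, green, blue), "range_z" (480x640 float32, mm along the optical axis (not along the pixel's ray), 0 where there is no reading), "intrinsics" (3x3 intrinsics, pixels), "position" and "attitude" of the camera in the world. Camera axes: x right, y down, z forward; pixel columns grow to the right and rows downward; lengths in mm; the calibration is good to about 2 mm. A picture is of the moment at which its call begins.
- manip.sign_off(): hands the job in, once; it reports no verdict.
The state is a dict: "clock": time; "joints": joint angles; "qd": joint speeds; "effort": joint torques, N m; "eef_pos": TCP position; "eef_rot": TCP orientation; "wrist_force": force on the tool from outside, world axes, zero at the start; "moment": the same for the moment, N m; "finger_gap": finger opening in mm.
Only numpy, scipy, OpenCV 4.12 (cv2) and the standard library are available. Lean on these libraries where they do the work, as an engineer would, in place of code of your own. Each camera call takes 0.05 s, during which the arm holds its last target.

## Working session

There is one attempt and no reset: what is moved stays moved. The work goes in short steps, Python scripts to look and compute and a tool call to move; the robot and the scene stay as the last step left them, time stands still between calls to the robot, and variables do not carry over. Pictures are saved under pics/ and viewed, and the job is handed in when it is done.

Besides the shell and the picture viewer there is one more tool, called after ">>>" as a command line: name --argument value ..., lists and objects as JSON in quotes. drive_tool: Moves the arm, as the interface text tells. Its arguments: {"type":"object","properties":{"steps":{"type":"array"},"squeeze":{"type":"number"}},"required":["steps"]}

```bash
ls; mkdir -p pics; cat > h.py <<'E'
import numpy as np, cv2, pickle
from cell import manip
def snap(tag):
    out={}
    for n in ("side","top"):
        c=manip.camera(n); out[n]=c
        cv2.imwrite(f"pics/{tag}_{n}.png",cv2.cvtColor(c["frame"],cv2.COLOR_RGB2BGR))
    pickle.dump(out,open(f"{tag}.pkl","wb")); return out
E
python3 - <<'E'
from h import *
o=snap("a")
for n,c in o.items(): print(n,c["intrinsics"],c["position"],c["attitude"])
s=manip.read_state(); print(s); print(manip.finger_overhang)
E
```

```text
pics
side [[573.84008881   0.         318.2038825 ]
 [  0.         573.84008881 252.97845333]
 [  0.           0.           1.        ]] [-18.12220103 851.92446488 816.46555993] [-2.15261422  0.00844762 -2.58270979]
top [[480.0590507    0.         318.59153981]
 [  0.         480.0590507  239.01644358]
 [  0.           0.           1.        ]] [ 413.71776828  -17.61975792 1312.35241624] [-3.03663011e+00  2.69105772e-03 -1.59213055e+00]
{'clock': 0.1, 'joints': array([-1.19862139e+00,  3.00415367e-01,  1.52149624e+00,  3.04861786e-05,
        1.32062994e+00, -6.65948892e-02]), 'qd': array([ 0.00026162, -0.00078454, -0.0023269 ,  0.00028154, -0.0007322 ,
       -0.00014009]), 'effort': array([ 3.42035564e-03, -5.32637286e+01, -3.53281832e+01,  7.10439566e-02,
        2.34763155e-02, -3.85277815e-05]), 'eef_pos': array([ 233.59142475, -497.71970127,  221.95276575]), 'eef_rot': array([-3.14064783e+00, -9.26092271e-05,  4.38762217e-01]), 'wrist_force': array([ 0.33893849, -0.22884826, -0.72784318]), 'moment': array([-0.00356419,  0.04242094, -0.04029753]), 'finger_gap': 93.71592037903943}
17.0
```

View pics/a_side.png

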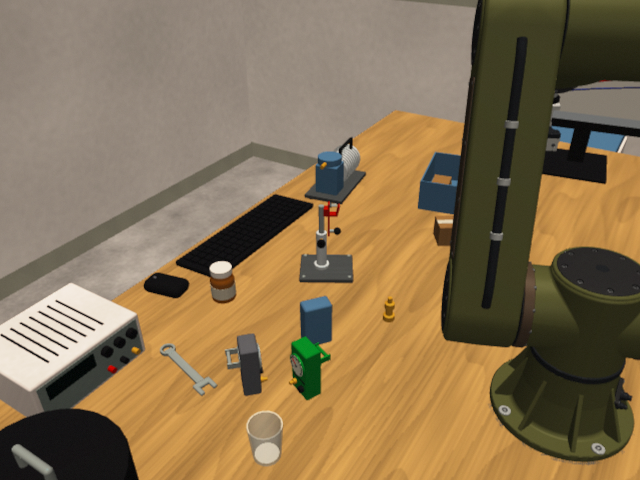

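View pics/a_top.png

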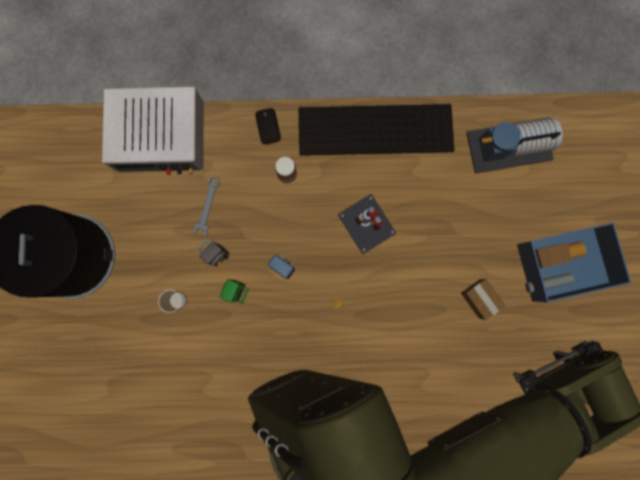

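Candidates for the gauge: grey case with steel hanger (side 250,365; top 213,253), green look-alike (side 306,367; top 233,291), and blue meter (side 316,320; top 281,266). I choose the grey one and check it in a close crop.

```bash
python3 - <<'E'
from h import *
o=pickle.load(open("a.pkl","rb"))
s=o["side"]["frame"][:,:,::-1]; t=o["top"]["frame"][:,:,::-1]
A=cv2.resize(s[320:410,210:330],(480,360),interpolation=3)
B=cv2.resize(t[230:280,190:250],(300,250),interpolation=3)
C=cv2.resize(s[190:290,280:380],(400,300)[0:2],interpolation=3)
D=cv2.resize(t[185:260,330:405],(300,300),interpolation=3)
im=np.zeros((600,800,3),np.uint8); im[:300,:400]=C; im[:300,400:700]=D
im[300:550,480:780]=B; im[300:600,:480]=A[:300]
cv2.imwrite("pics/crop.png",im)
E
```

```text
(no output)
```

View pics/crop.png

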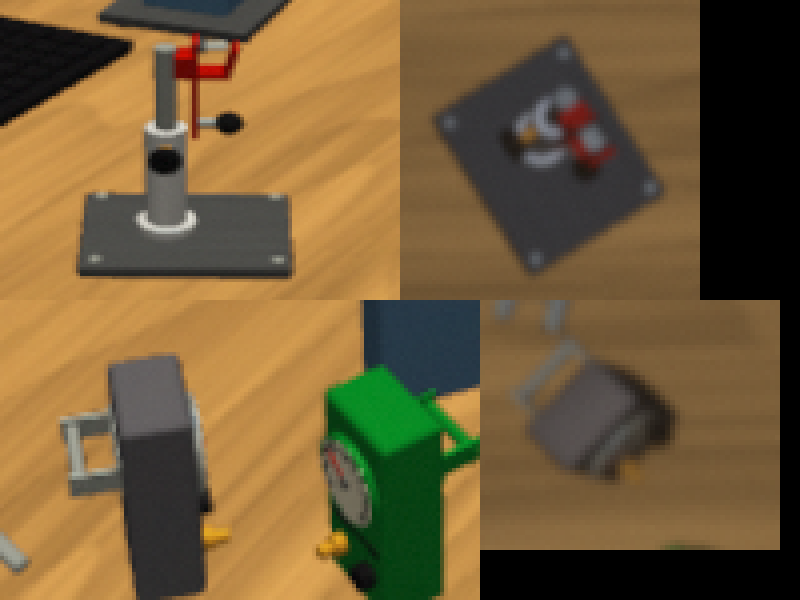

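The crop shows the grey case with its steel hanger (lower left and right) with the dial on the opposite side, so this is the gauge. The red hook is on the right of the post. Next I measure.

```bash
cat >> h.py <<'E'
from scipy.spatial.transform import Rotation as Ro
def cloud(c):
    K=c["intrinsics"]; d=c["range_z"]; v,u=np.mgrid[0:480,0:640]
    P=np.stack([(u-K[0,2])/K[0,0]*d,(v-K[1,2])/K[1,1]*d,d],-1)
    R=Ro.from_euler("xyz",c["attitude"]).as_matrix()
    W=P@R.T+c["position"]; W[d==0]=np.nan; return W
def proj(c,p):
    R=Ro.from_euler("xyz",c["attitude"]).as_matrix()
    q=(np.atleast_2d(p)-c["position"])@R; K=c["intrinsics"]
    return np.c_[q[:,0]/q[:,2]*K[0,0]+K[0,2],q[:,1]/q[:,2]*K[1,1]+K[1,2]]
E
python3 - <<'E'
from h import *
o=pickle.load(open("a.pkl","rb"))
for n in o:
    W=cloud(o[n]); F=o[n]["frame"].astype(int); hsv=cv2.cvtColor(o[n]["frame"],cv2.COLOR_RGB2HSV)
    box={"side":(325,400,220,270),"top":(235,275,195,232)}[n]
    m=np.zeros((480,640),bool); m[box[0]:box[1],box[2]:box[3]]=1
    g=m&(W[...,2]>100)&(W[...,2]<120)
    r=cv2.minAreaRect(W[g][:,:2].astype(np.float32)); print(n,"gauge top",g.sum(),np.median(W[g],0),r)
    g2=m&(W[...,2]>10); print(" all>10 maxz",np.nanmax(W[g2][:,2]),cv2.minAreaRect(W[g2][:,:2].astype(np.float32)))
    box={"side":(190,290,290,365),"top":(190,256,335,400)}[n]
    m=np.zeros((480,640),bool); m[box[0]:box[1],box[2]:box[3]]=1
    p=m&(abs(W[...,2]-12)<5)&(hsv[...,1]<90)
    print(" plate",p.sum(),np.median(W[p],0),cv2.minAreaRect(W[p][:,:2].astype(np.float32)))
    red=m&((hsv[...,0]<8)|(hsv[...,0]>172))&(hsv[...,1]>150)
    q=W[red]; q=q[q[:,2]>80]; print(" red",len(q),q.mean(0),q.min(0),q.max(0))
    hi=m&(W[...,2]>60); print(" high",np.nanmean(W[hi],0))
    for nm,b in dict(meter={"side":(290,350,295,335),"top":(250,282,265,298)},jar={"side":(255,305,205,240),"top":(150,185,270,300)},wrench={"side":(340,398,155,220),"top":(172,240,190,222)})[n:=n] if 0 else []: pass
    # floor check
    print(" table z",np.nanmedian(W[300:330,380:450,2] if n=="top" else W[300:330,240:290,2]))
    green=(hsv[...,0]>45)&(hsv[...,0]<80)&(hsv[...,1]>120)&(W[...,2]>10)&(W[...,0]<700); q=W[green];print(" green",q.mean(0),q.min(0),q.max(0))
    blue=(hsv[...,0]>95)&(hsv[...,0]<118)&(hsv[...,1]>80)&(W[...,2]>10)
    b={"side":(295,350,295,335),"top":(250,285,262,300)}[n]; mm=np.zeros_like(blue);mm[b[0]:b[1],b[2]:b[3]]=1
    q=W[blue&mm];print(" meter",q.mean(0),q.min(0),q.max(0))
E
```

```text
side gauge top 411 [507.45042277 264.78870185 108.25718742] ((510.8486328125, 260.95135498046875), (33.99734115600586, 55.253177642822266), 44.94561767578125)
 all>10 maxz 112.95127458579009 ((514.40625, 265.16827392578125), (71.0123291015625, 56.186031341552734), 45.200294494628906)
 plate 1451 [ 597.78365749 -150.80011808   11.02776121] ((699.0283813476562, -286.3414306640625), (176.90049743652344, 467.8691711425781), 29.61734962463379)
 red 135 [ 580.70672675 -145.34560932  163.62424858] [ 560.19366699 -168.31823104  105.1937868 ] [ 596.55373765 -133.37281974  187.83493447]
 high [ 588.18242848 -138.67211961  130.27001658]
 table z -1.2255405864655131
 green [404.55674514 220.79134526  75.86561862] [ 381.16594926 -109.00387743   10.05781503] [582.29767707 242.2513356  112.48060116]
 meter [467.25674648  96.40689057  65.46561917] [444.29652664  59.06127406  10.07044178] [502.35186811 120.20507696 102.55227811]
top gauge top 286 [511.03867268 256.08240237 109.97749072] ((510.2818603515625, 255.05340576171875), (36.831050872802734, 50.98002624511719), 43.80298614501953)
 all>10 maxz 116.67378466660762 ((525.5280151367188, 270.6695556640625), (99.26327514648438, 51.32061004638672), 45.44926071166992)
 plate 1353 [ 580.69082517 -145.2700182    12.25458285] ((591.0676879882812, -149.30792236328125), (128.0233154296875, 108.6580581665039), 30.490243911743164)
 red 64 [ 580.41451905 -151.98855274  177.08311092] [ 561.11759185 -168.39150288  159.77319404] [ 597.32288033 -138.82727419  193.18562296]
 high [ 584.54346409 -144.6743261   145.07941533]
 table z 0.07925931000681885
 green [415.15557664 202.87963859 101.95198082] [386.53343435 168.394202    31.120942  ] [442.45390408 228.96850911 117.4832251 ]<stdin>:23: RuntimeWarning: Mean of empty slice.
  ret = um.true_divide(
Traceback (most recent call last):
ValueError: zero-size array to reduction operation minimum which has no identity
```

```bash
python3 - <<'E'
from h import *
o=pickle.load(open("a.pkl","rb"))
for n in o:
    W=cloud(o[n]); hsv=cv2.cvtColor(o[n]["frame"],cv2.COLOR_RGB2HSV)
    box={"side":(190,290,290,365),"top":(190,256,335,400)}[n]
    m=np.zeros((480,640),bool); m[box[0]:box[1],box[2]:box[3]]=1
    red=m&((hsv[...,0]<8)|(hsv[...,0]>172))&(hsv[...,1]>130)
    for lo,hi in ((15,50),(50,80),(80,110),(110,130),(130,150),(150,160),(160,170),(170,180),(180,200)):
        k=m&(W[...,2]>lo)&(W[...,2]<=hi)&(W[...,0]<640)
        a=W[k&~red]; b=W[k&red]
        print(n,lo,"other",len(a),a.mean(0).round(1) if len(a) else '',"red",len(b),b.mean(0).round(1) if len(b) else '',b.min(0).round() if len(b) else '',b.max(0).round() if len(b) else '')
c=o["side"];F=c["frame"][:,:,::-1]
I=cv2.resize(F[195:245,305:345],(640,800)[0:2],interpolation=0)
J=cv2.resize(o["top"]["frame"][200:240,345:395,::-1],(500,400),interpolation=0)
cv2.imwrite("pics/hk.png",cv2.resize(I,(480,600))); cv2.imwrite("pics/hkt.png",J)
E
```

```text
side 15 other 170 [ 595.3 -133.3   28.5] red 0   
side 50 other 90 [ 596.6 -132.6   62.7] red 0   
side 80 other 163 [ 591.5 -127.5   99.2] red 2 [ 582.4 -140.8  105.6] [ 581. -143.  105.] [ 584. -138.  106.]
side 110 other 101 [ 582.8 -145.5  117.4] red 9 [ 582.6 -141.6  118.5] [ 581. -144.  111.] [ 584. -138.  127.]
side 130 other 46 [ 595.6 -137.   140.9] red 7 [ 583.  -141.8  139.2] [ 582. -146.  132.] [ 585. -139.  148.]
side 150 other 21 [ 594.9 -139.5  156. ] red 27 [ 579.6 -147.4  157.8] [ 568. -163.  151.] [ 592. -135.  160.]
side 160 other 26 [ 590.8 -142.7  164.1] red 37 [ 579.4 -144.1  164. ] [ 564. -157.  160.] [ 592. -133.  170.]
side 170 other 32 [ 594.4 -141.7  175.5] red 35 [ 583.9 -143.6  174.8] [ 560. -168.  170.] [ 597. -134.  180.]
side 180 other 34 [ 582.2 -149.5  182.7] red 20 [ 577.8 -150.9  184. ] [ 562. -168.  180.] [ 590. -138.  188.]
top 15 other 247 [ 578.7 -144.5   18.2] red 0   
top 50 other 12 [ 591.6 -138.7   65. ] red 0   
top 80 other 75 [ 589.5 -126.4  101.7] red 0   
top 110 other 57 [ 581.2 -148.8  116.9] red 3 [ 569.1 -164.1  119.2] [ 566. -169.  119.] [ 572. -157.  120.]
top 130 other 7 [ 591.7 -140.5  140.3] red 0   
top 150 other 5 [ 583.6 -144.9  154.1] red 1 [ 571.2 -156.9  159.8] [ 571. -157.  160.] [ 571. -157.  160.]
top 160 other 11 [ 585.2 -145.   164.4] red 18 [ 572.4 -152.3  164.2] [ 563. -158.  160.] [ 580. -147.  170.]
top 170 other 13 [ 594.5 -144.5  176.9] red 29 [ 586.2 -150.5  177.4] [ 561. -167.  173.] [ 598. -139.  180.]
top 180 other 63 [ 583.7 -153.5  184.2] red 28 [ 579.7 -154.6  185.6] [ 563. -168.  180.] [ 597. -144.  193.]
```

View pics/hk.png

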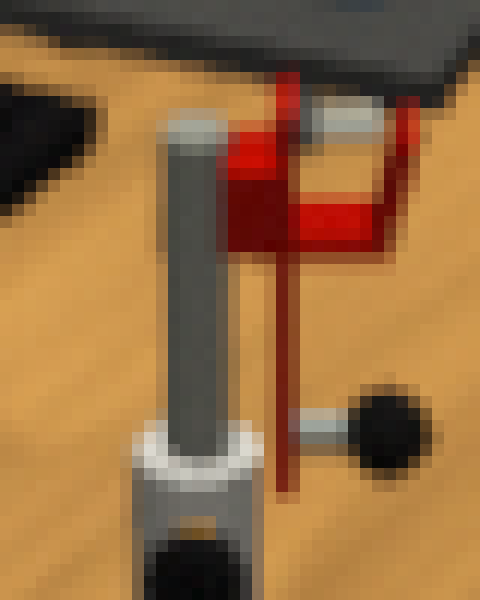

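View pics/hkt.png

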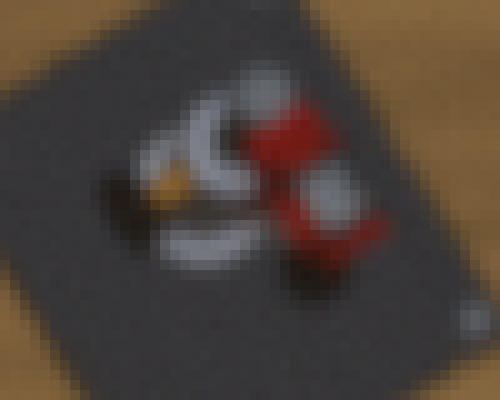

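```bash
python3 - <<'E'
from h import *
o=pickle.load(open("a.pkl","rb"))
def ray(c,u,v):
    R=Ro.from_euler("xyz",c["attitude"]).as_matrix();K=c["intrinsics"]
    d=R@np.array([(u-K[0,2])/K[0,0],(v-K[1,2])/K[1,1],1]); return c["position"],d/np.linalg.norm(d)
def tri(pt,ps):
    A=[];B=[]
    for c,p in ((o["top"],pt),(o["side"],ps)):
        q,d=ray(c,*p);M=np.eye(3)-np.outer(d,d);A.append(M);B.append(M@q)
    x=np.linalg.solve(sum(A),sum(B)); return x,[np.linalg.norm(a@x-b) for a,b in zip(A,B)]
print("posttop",tri((371.5,209),(321.2,205.8)))
print("keeper",tri((377.8,219.8),(334,205)))
y=np.radians(30.5); ex=np.array([np.cos(y),np.sin(y)]);ey=np.array([-ex[1],ex[0]])
pc=np.array([591.07,-149.3]); 
for n in o:
    W=cloud(o[n]); hsv=cv2.cvtColor(o[n]["frame"],cv2.COLOR_RGB2HSV)
    box={"side":(190,290,290,365),"top":(190,256,335,400)}[n]
    m=np.zeros((480,640),bool); m[box[0]:box[1],box[2]:box[3]]=1
    red=m&((hsv[...,0]<8)|(hsv[...,0]>172))&(hsv[...,1]>130)&(W[...,2]>100)
    v,u=np.where(red); P=W[red]; S=np.c_[(P[:,:2]-pc)@ex,(P[:,:2]-pc)@ey,P[:,2]]
    print(n,"red in stand-plate frame min/max",S.min(0),S.max(0),np.median(S,0))
    for lo in range(100,195,10):
        k=(S[:,2]>lo)&(S[:,2]<=lo+10)
        if k.sum(): print(lo,k.sum(),np.sort(S[k,0]).round().astype(int)[::max(1,k.sum()//12)],S[k,1].min().round(1),S[k,1].max().round(1))
    # plate edges: corners
    p=m&(abs(W[...,2]-12)<5)&(hsv[...,1]<90)&(W[...,0]<660)
    lab=cv2.connectedComponents(p.astype(np.uint8))[1]; 
    l=np.bincount(lab[lab>0]).argmax(); P=W[lab==l]
    print("plate",cv2.minAreaRect(P[:,:2].astype(np.float32)))
    p=(m&(W[...,2]>20)&(W[...,2]<95)&~red&(W[...,0]<640)); P=W[p]
    S=np.c_[(P[:,:2]-pc)@ex,(P[:,:2]-pc)@ey,P[:,2]]; print("post low",S.min(0),S.max(0),S.mean(0))
E
```

```text
posttop (array([ 603.45274708, -145.37729215,  174.73947614]), [np.float64(0.2624638061990141), np.float64(0.26246380619904597)])
keeper (array([ 576.7309955 , -159.06902643,  177.97402045]), [np.float64(0.49634349264649097), np.float64(0.4963434926465721)])
side red in stand-plate frame min/max [-28.38085627  -6.71306009 105.1937868 ] [  8.55641682  17.02762732 187.83493447] [ -3.10260796   9.93867475 164.63218884]
100 2 [-3 -3] 8.7 14.6
110 6 [-5 -3 -3 -3 -3 -3] 7.7 14.7
120 3 [-3 -3 -3] 8.9 10.5
130 3 [-3 -3 -3] 6.0 13.0
140 4 [-3 -3 -3 -3] 10.0 13.4
150 27 [-22 -19 -19 -17 -15 -12 -10 -10  -5  -3  -3  -1   4   6] -4.3 13.7
160 37 [-24 -24 -19 -15 -10  -8  -5  -3  -3  -1   2   4   6] -0.0 17.0
170 35 [-26 -26 -26 -24  -3  -3  -1  -1   2   2   2   4   4   4   6   6   6   9] -5.9 16.6
180 20 [-28 -28 -28 -28 -26 -26 -26  -5  -5  -5  -5  -5  -5  -3  -3  -3  -3  -3
  -3  -3] -6.7 14.6
plate ((589.323974609375, -143.3696746826172), (127.38446807861328, 110.82091522216797), 29.727243423461914)
post low [-3.20217103 -2.2376693  20.0104538 ] [31.23413898 40.79768518 94.57666063] [12.85803135 14.08106498 53.43235447]
top red in stand-plate frame min/max [-30.74098222  -8.2351713  118.59881326] [  6.08412198   9.66484068 193.18562296] [ -7.31971856   3.6554565  178.45217864]
110 3 [-30 -29 -20] -6.0 3.5
150 1 [-21] 3.5 3.5
160 18 [-28 -25 -24 -24 -22 -21 -20 -19 -18 -17 -16 -15 -15 -13 -12 -11 -10  -8] 3.2 9.4
170 29 [-31 -27 -26  -3  -3  -2  -1   0   1   2   2   3   4   5   6] -8.2 9.2
180 22 [-30 -30 -30 -29 -29 -29 -28 -28 -28 -11  -8  -7  -7  -7  -7  -5  -5  -1
  -1   0   3   3] -6.4 8.8
190 6 [-7 -6 -6 -6 -5 -5] -7.9 9.7
plate ((591.0676879882812, -149.30792236328125), (128.0233154296875, 108.6580581665039), 30.490243911743164)
post low [-56.80401866 -41.16560067  20.13508073] [29.17185184 48.71823825 94.94840677] [ 5.76973884  9.25070538 45.5778958 ]
```

The grey gauge is at about (510.5, 258), with yaw about 45° and its back towards +x+y. The stand yaw is about 30.5° with the origin near (576, -155), so the gauge needs only about a -14.5° turn in hand. I now move over to the gauge.

>>> drive_tool --steps '[{"delta_pos": [13.8,37.8,0],"yaw": 0.017,"hand": 94},{"delta_pos": [13.8,37.8,0],"yaw": 0.017,"hand": 94},{"delta_pos": [13.8,37.8,0],"yaw": 0.017,"hand": 94},{"delta_pos": [13.8,37.8,0],"yaw": 0.017,"hand": 94},{"delta_pos": [13.8,37.8,0],"yaw": 0.017,"hand": 94}]'

```text
clock: 0.52
eef_pos: [302.7, -307.0, 222.1]
eef_rot: [-3.141, 0.0, 0.524]
wrist_force: [1.3, 0.5, -0.0]
finger_gap: 94.4
```

>>> drive_tool --steps '[{"delta_pos": [13.8,37.8,0],"yaw": 0.017,"hand": 94},{"delta_pos": [13.8,37.8,0],"yaw": 0.017,"hand": 94},{"delta_pos": [13.8,37.8,0],"yaw": 0.017,"hand": 94},{"delta_pos": [13.8,37.8,0],"yaw": 0.017,"hand": 94},{"delta_pos": [13.8,37.8,0],"yaw": 0.017,"hand": 94}]'

```text
clock: 0.93
eef_pos: [371.7, -118.0, 222.5]
eef_rot: [3.141, -0.0, 0.609]
wrist_force: [0.0, -1.0, -0.3]
finger_gap: 94.0
```

>>> drive_tool --steps '[{"delta_pos": [13.8,37.8,0],"yaw": 0.017,"hand": 94},{"delta_pos": [13.8,37.8,0],"yaw": 0.017,"hand": 94},{"delta_pos": [13.8,37.8,0],"yaw": 0.017,"hand": 94},{"delta_pos": [13.8,37.8,0],"yaw": 0.017,"hand": 94},{"delta_pos": [13.8,37.8,0],"yaw": 0.017,"hand": 94}]'

```text
clock: 1.35
eef_pos: [440.7, 71.3, 222.4]
eef_rot: [3.142, -0.0, 0.695]
wrist_force: [0.3, -1.6, -0.2]
finger_gap: 94.1
```

>>> drive_tool --steps '[{"delta_pos": [13.8,37.8,0],"yaw": 0.017,"hand": 94},{"delta_pos": [13.8,37.8,0],"yaw": 0.017,"hand": 94},{"delta_pos": [13.8,37.8,0],"yaw": 0.017,"hand": 94},{"delta_pos": [0,0,0],"yaw": 0,"hand": 94},{"delta_pos": [0,0,0],"yaw": 0,"hand": 94}]'

```text
clock: 1.77
eef_pos: [481.9, 183.8, 221.5]
eef_rot: [-3.141, 0.002, 0.748]
wrist_force: [-0.2, 0.1, 0.6]
finger_gap: 94.0
```

>>> drive_tool --steps '[{"delta_pos": [14,37,-15],"yaw": 0.037,"hand": 94},{"delta_pos": [14.5,37,-15],"yaw": 0,"hand": 94},{"delta_pos": [0,0,-35],"yaw": 0,"hand": 94},{"delta_pos": [0,0,0],"yaw": 0,"hand": 94},{"delta_pos": [0,0,0],"yaw": 0,"hand": 94}]'

```text
clock: 2.18
eef_pos: [509.3, 253.8, 157.2]
eef_rot: [-3.14, 0.004, 0.781]
wrist_force: [0.6, -0.5, -0.8]
finger_gap: 94.1
```

```bash
python3 - <<'E'
from h import *
o=snap("b")
c=o["side"]["frame"][250:410,180:340,::-1]; d=o["top"]["frame"][200:300,150:270,::-1]
cv2.imwrite("pics/b.png",np.hstack([cv2.resize(c,(400,400)),cv2.resize(d,(400,400))]))
s=manip.read_state(); print(s["eef_pos"],s["eef_rot"])
E
```

```text
[510.53265679 254.16787211 159.9193028 ] [ 3.14088135e+00 -1.54454390e-03  7.80314558e-01]
```

View pics/b.png

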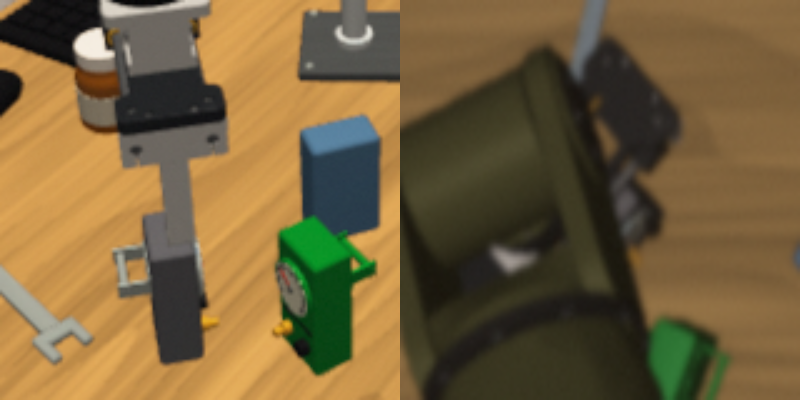

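The fingers are above the gauge; in the crop the near finger tip is at about (179,240), and the case is below it. I check the side camera bias with the finger.

```bash
python3 - <<'E'
from h import *
o=pickle.load(open("b.pkl","rb")); c=o["side"]
W=cloud(c)
p=np.array([510.5,254.2,159.9]); y=.781
ex=np.array([np.cos(y),np.sin(y),0]); ey=np.array([-ex[1],ex[0],0])
for a in (-8,8):
  for h in (-17,20): print(a,h,proj(c,p+a*ex+59.5*ey+[0,0,h]))
S=W-p; S=np.stack([S@ex,S@ey,S[...,2]],-1)
m=np.zeros((480,640),bool); m[250:345,225:280]=1
k=m&(S[...,1]>30)&(S[...,2]<30)&(S[...,2]>-25)&(abs(S[...,0])<25)
q=S[k]; print("finger",k.sum(),np.percentile(q,[1,5,50,95,99],axis=0).round(1))
for r in range(318,350,2): print(r,[ (u,*S[r,u].round(0)) for u in range(236,268,3)][:0], c["frame"][r,240:266].sum(-1))
k=m&(W[...,2]>100)&(W[...,2]<118)&(S[...,1]<32)&(S[...,1]>-40)&(abs(S[...,0])<60)
m[325:400]=1
# gauge side face toward camera
g=np.zeros((480,640),bool);g[330:395,235:268]=1
g&=(W[...,2]>20)&(W[...,2]<95)&(abs(S[...,0])<17)
print("gauge side face: y",np.percentile(S[g][:,1],[10,50,90]),"x",np.percentile(S[g][:,0],[1,50,99]))
a=pickle.load(open("a.pkl","rb"))["side"];W=cloud(a);S=W-p; S=np.stack([S@ex,S@ey,S[...,2]],-1)
g=np.zeros((480,640),bool);g[325:400,220:270]=1
t=g&(abs(W[...,2]-110)<4); print("top face in tool frame",cv2.minAreaRect(S[t][:,:2].astype(np.float32)),t.sum(),np.percentile(S[t],[3,50,97],axis=0))
E
```

```text
-8 -17 [[257.00195966 347.65797791]]
-8 20 [[255.5202526  331.20118699]]
8 -17 [[247.66842164 349.13669003]]
8 20 [[245.98418021 332.66194138]]
finger 195 [[-10.   56.5  -8.1]
 [ -9.1  57.9  -5.5]
 [ -0.7  60.4  12.1]
 [  8.2  62.8  28.2]
 [  8.8  63.2  29.7]]
318 [] [439 442 448 413 299 303 309 305 311 306 304 312 309 305 311 342 404 445
 449 449 437 428 427 420 410 406]
320 [] [451 460 455 414 310 309 311 310 304 309 309 309 310 307 305 330 399 439
 426 414 410 404 403 400 401 408]
322 [] [457 440 435 410 318 308 308 305 305 305 305 305 309 302 302 320 371 400
 399 400 402 409 406 407 406 411]
324 [] [437 444 451 445 381 323 307 306 307 308 304 307 307 306 309 319 364 398
 405 404 407 414 411 415 409 413]
326 [] [459 453 449 451 418 292 305 304 308 309 308 310 309 302 305 314 367 408
 412 413 414 414 415 411 413 417]
328 [] [446 445 442 434 392 295 304 311 310 309 311 307 307 308 307 307 349 410
 412 417 414 414 415 417 418 424]
330 [] [426 415 408 402 383 303 304 307 306 313 308 305 308 307 306 306 329 385
 415 415 415 414 418 422 426 428]
332 [] [403 402 410 414 392 327 314 306 3
[... 638 characters left out ...]
448]
344 [] [317 310 310 317 315 314 306 306 311 305 309 310 307 305 309 306 302 332
 404 440 453 456 448 442 445 448]
346 [] [314 319 315 314 317 319 309 282 308 309 309 310 304 296 286 286 289 326
 407 459 446 444 442 445 454 474]
348 [] [297 315 316 318 316 316 308 286 297 302 302 302 304 310 314 310 277 331
 509 559 440 446 460 472 478 463]
gauge side face: y [23.86484489 28.48605983 30.40979299] x [-16.52149019   0.78860357  16.67091361]
top face in tool frame ((5.168491363525391, 4.588838577270508), (55.21772766113281, 33.18560791015625), 89.46903228759766) 341 [[-10.08980879 -18.73288131 -53.461214  ]
 [  5.36403058   4.96697523 -51.37320522]
 [ 20.65335491  27.95266022 -48.65131653]]
```

>>> drive_tool --steps '[{"delta_pos": [0,2.5,-22],"yaw": 0,"hand": 94},{"delta_pos": [0,2.5,-22],"yaw": 0,"hand": 94},{"delta_pos": [0,0,-12],"yaw": 0,"hand": 94},{"delta_pos": [0,0,0],"yaw": 0,"hand": 94},{"delta_pos": [0,0,0],"yaw": 0,"hand": 94}]'

```text
clock: 2.7
eef_pos: [510.5, 259.8, 103.2]
eef_rot: [3.141, -0.001, 0.781]
wrist_force: [0.7, -0.6, 0.8]
finger_gap: 94.0
```

>>> drive_tool --steps '[{"delta_pos": [1,0,-10],"yaw": 0,"hand": 94},{"delta_pos": [0,0,0],"yaw": 0,"hand": 70},{"delta_pos": [0,0,0],"yaw": 0,"hand": 55},{"delta_pos": [0,0,0],"yaw": 0,"hand": 40},{"delta_pos": [0,0,0],"yaw": 0,"hand": 40}]' --squeeze 60

```text
clock: 3.12
eef_pos: [511.3, 260.3, 92.4]
eef_rot: [3.141, -0.001, 0.782]
wrist_force: [-0.2, 0.2, -0.0]
finger_gap: 70.7
```

>>> drive_tool --steps '[{"delta_pos": [0,0,0],"yaw": 0,"hand": 40},{"delta_pos": [0,0,0],"yaw": 0,"hand": 40},{"delta_pos": [0,0,0],"yaw": 0,"hand": 40},{"delta_pos": [0,0,0],"yaw": 0,"hand": 40}]'

```text
clock: 3.45
eef_pos: [511.2, 260.3, 92.1]
eef_rot: [3.141, -0.0, 0.782]
wrist_force: [1.3, 0.7, 0.6]
finger_gap: 51.7
```

>>> drive_tool --steps '[{"delta_pos": [0,0,10],"yaw": 0,"hand": 40},{"delta_pos": [0,0,25],"yaw": 0,"hand": 40},{"delta_pos": [0,0,35],"yaw": 0,"hand": 40},{"delta_pos": [0,0,35],"yaw": 0,"hand": 40},{"delta_pos": [0,0,35],"yaw": 0,"hand": 40}]'

```text
clock: 3.87
eef_pos: [510.6, 260.1, 234.1]
eef_rot: [-3.141, 0.0, 0.782]
wrist_force: [0.5, -0.9, -1.6]
finger_gap: 51.5
```

>>> drive_tool --steps '[{"delta_pos": [0,0,18],"yaw": 0,"hand": 40},{"delta_pos": [0,0,0],"yaw": 0,"hand": 40},{"delta_pos": [0,0,0],"yaw": 0,"hand": 40},{"delta_pos": [0,0,0],"yaw": 0,"hand": 40}]'

```text
clock: 4.2
eef_pos: [510.5, 260.0, 248.3]
eef_rot: [-3.141, 0.002, 0.782]
wrist_force: [-0.5, 0.0, -2.4]
finger_gap: 51.9
```

```bash
python3 - <<'E'
from h import *
o=snap("c")
c=o["side"]["frame"][180:380,160:360,::-1]; d=o["top"]["frame"][200:300,150:270,::-1]
cv2.imwrite("pics/c.png",np.hstack([cv2.resize(c,(500,500)),cv2.resize(d,(300,500)[:1]+(500,))]))
s=manip.read_state(); print(s["eef_pos"],s["eef_rot"],s["wrist_force"])
E
```

```text
[510.56638777 260.01555098 248.11076813] [-3.14044605e+00  2.86408516e-03  7.81766931e-01] [ 0.2321297  -0.19222634 -1.82402739]
```

View pics/c.png

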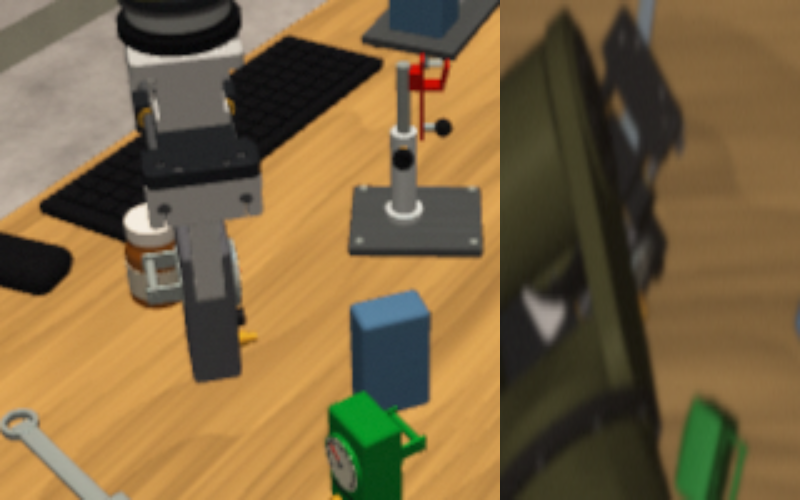

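Gauge is held plumb in the side view (case bottom at crop 210,375). Next I measure how it sits in the hand.

```bash
python3 - <<'E'
from h import *
o=pickle.load(open("c.pkl","rb")); c=o["side"]
W=cloud(c); p=np.array([510.57,260.0,248.1]); y=.782
ex=np.array([np.cos(y),np.sin(y),0]); ey=np.array([-ex[1],ex[0],0])
S=W-p; S=np.stack([S@ex,S@ey,S[...,2]],-1)
k=(S[...,1]>10)&(S[...,1]<34)&(abs(S[...,0])<80)
for lo in range(-95,-20,8):
    q=S[k&(S[...,2]>lo)&(S[...,2]<=lo+8)]
    f=q[(q[:,1]>20)]; print(lo,len(q),np.percentile(f[:,0],[2,50,98]).round(1),np.median(f[:,1]).round(1), q[:,0].max().round(1))
k=(S[...,1]>26)&(S[...,1]<45)&(abs(S[...,0])<12)&(S[...,2]>-17)&(S[...,2]<25); q=S[k]; print("finger",len(q),np.percentile(q[:,0],[2,50,98]))
k=(abs(S[...,1])<35)&(S[...,0]>22)&(S[...,0]<55)&(S[...,2]>-50)&(S[...,2]<25); q=S[k]; print("hanger",len(q),np.percentile(q,[2,10,50,90,98],axis=0).round(1))
E
```

```text
-95 31 [-15.7  -0.6  15.5] 24.9 16.8
-87 74 [-16.    0.7  15.9] 25.2 16.7
-79 69 [-16.7  -0.6  16.1] 25.0 17.0
-71 105 [-15.4   0.   16.3] 25.7 17.0
-63 77 [-16.2   1.3  16.2] 25.9 17.0
-55 75 [-15.7   0.4  15.7] 25.5 17.0
-47 67 [-15.    1.8  16.1] 25.9 16.7
-39 83 [-15.9  -0.4  16.1] 26.1 17.1
-31 84 [-20.1  -1.3  16.1] 26.2 17.0
-23 110 [-20.6  11.5  39.4] 24.3 40.9
finger 236 [-11.38278132   0.43907105  11.13164681]
hanger 184 [[ 22.4 -19.4 -20.1]
 [ 24.1 -17.7 -18.7]
 [ 33.2   5.5 -12.6]
 [ 39.2  22.3  -8.5]
 [ 40.6  24.   -7.4]]
```

Gauge sits centred and plumb in the hand, so the bail is 36 mm along the tool x and 14 mm below the TCP. I carry it to a waypoint outward of the hook.

>>> drive_tool --steps '[{"delta_pos": [0,-25,0],"yaw": -0.02,"hand": 40},{"delta_pos": [0,-35,0],"yaw": -0.02,"hand": 40},{"delta_pos": [0,-35,0],"yaw": -0.02,"hand": 40},{"delta_pos": [0,-35,0],"yaw": -0.02,"hand": 40},{"delta_pos": [0,-35,0],"yaw": -0.02,"hand": 40}]'

```text
clock: 4.72
eef_pos: [510.4, 93.7, 248.7]
eef_rot: [-3.14, 0.002, 0.681]
wrist_force: [1.6, -0.3, -2.8]
finger_gap: 52.2
```

>>> drive_tool --steps '[{"delta_pos": [0,-35,0],"yaw": -0.02,"hand": 40},{"delta_pos": [0,-35,0],"yaw": -0.02,"hand": 40},{"delta_pos": [0,-35,0],"yaw": -0.02,"hand": 40},{"delta_pos": [0,-35,0],"yaw": -0.02,"hand": 40},{"delta_pos": [0,-35,0],"yaw": -0.02,"hand": 40}]'

```text
clock: 5.13
eef_pos: [510.4, -81.4, 248.9]
eef_rot: [-3.14, 0.001, 0.581]
wrist_force: [0.3, 0.5, -1.9]
finger_gap: 51.8
```

>>> drive_tool --steps '[{"delta_pos": [0,-35,0],"yaw": -0.02,"hand": 40},{"delta_pos": [0,-35,0],"yaw": -0.02,"hand": 40},{"delta_pos": [0,-35,0],"yaw": -0.012,"hand": 40},{"delta_pos": [0,-8,0],"yaw": 0,"hand": 40},{"delta_pos": [0,0,0],"yaw": 0,"hand": 40}]'

```text
clock: 5.55
eef_pos: [510.5, -194.7, 248.5]
eef_rot: [-3.14, 0.001, 0.527]
wrist_force: [-0.1, -0.3, -2.9]
finger_gap: 51.8
```

>>> drive_tool --steps '[{"delta_pos": [0,0,0],"yaw": 0,"hand": 40},{"delta_pos": [0,0,0],"yaw": 0,"hand": 40},{"delta_pos": [0,0,0],"yaw": 0,"hand": 40}]'

```text
clock: 5.8
eef_pos: [511.2, -191.5, 249.8]
eef_rot: [-3.141, 0.0, 0.531]
wrist_force: [0.1, -0.2, -1.8]
finger_gap: 51.7
```

```bash
python3 - <<'E'
from h import *
o=snap("d")
c=o["side"]["frame"][130:290,270:430,::-1]; d=o["top"]["frame"][170:290,320:440,::-1]
cv2.imwrite("pics/d.png",np.hstack([cv2.resize(c,(400,400),interpolation=2),cv2.resize(d,(400,400),interpolation=2)]))
s=manip.read_state(); print(s["eef_pos"],s["eef_rot"],s["wrist_force"])
E
```

```text
[ 511.22733763 -191.76866441  250.01326926] [ 3.14157790e+00 -8.81420440e-05  5.31230618e-01] [-0.66202508  0.4359835  -3.09975288]
```

View pics/d.png

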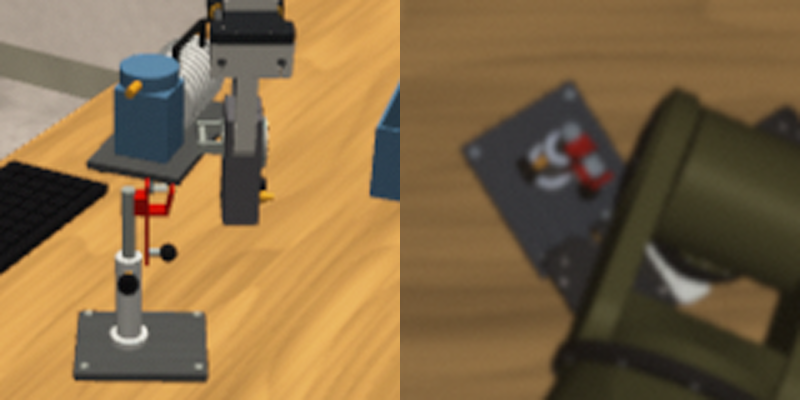

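The side view shows the gauge outboard (right) of the hook with its hanger towards it: hanger at crop (210,130), hook at (150,200). I measure both in the tool frame with the side camera.

```bash
python3 - <<'E'
from h import *
o=pickle.load(open("d.pkl","rb")); c=o["side"]
W=cloud(c); p=np.array([511.2,-191.7,250.0]); y=.531
ex=np.array([np.cos(y),np.sin(y),0]); ey=np.array([-ex[1],ex[0],0])
S=W-p; S=np.stack([S@ex,S@ey,S[...,2]],-1)
m=np.zeros((480,640),bool); m[150:290,290:400]=1
k=m&(S[...,1]>10)&(S[...,1]<40)&(abs(S[...,0])<25)
for lo in range(-90,-20,10):
    f=S[k&(S[...,2]>lo)&(S[...,2]<=lo+10)]
    if len(f): print(lo,len(f),np.percentile(f[:,0],[2,50,98]).round(1),np.median(f[:,1]).round(1))
k=m&(abs(S[...,1])<35)&(S[...,0]>22)&(S[...,0]<50)&(S[...,2]>-50)&(S[...,2]<10); q=S[k]; print("hanger",len(q),np.percentile(q,[2,10,50,90,98],axis=0).round(1))
for cam in ("side","top"):
    c=o[cam];W=cloud(c);S=W-p; S=np.stack([S@ex,S@ey,S[...,2]],-1)
    m=np.zeros((480,640),bool)
    if cam=="side": m[195:290,295:360]=1
    else: m[180:290,325:400]=1
    hsv=cv2.cvtColor(c["frame"],cv2.COLOR_RGB2HSV)
    red=m&((hsv[...,0]<8)|(hsv[...,0]>172))&(hsv[...,1]>130)&(W[...,2]>100)
    q=S[red]
    for lo in range(-150,-50,10):
        f=q[(q[:,2]>lo)&(q[:,2]<=lo+10)]
        if len(f): print(cam,"red z",lo+250,len(f),np.sort(f[:,0]).round().astype(int)[::max(1,len(f)//10)],"y",f[:,1].min().round(1),f[:,1].max().round(1))
    pl=m&(abs(W[...,2]-11)<5)&(hsv[...,1]<90)&(W[...,0]<660)
    lab=cv2.connectedComponents(pl.astype(np.uint8))[1]; l=np.bincount(lab[lab>0]).argmax()
    r=cv2.minAreaRect(S[lab==l][:,:2].astype(np.float32)); print(cam,"plate in tool frame",r)
E
```

```text
-90 57 [-15.8   0.5  16.2] 25.0
-80 58 [-20.2  -1.6  16.4] 24.9
-70 69 [-24.3  -1.3  16.8] 24.8
-60 62 [-16.2   1.2  17. ] 25.1
-50 64 [-16.5   1.7  17.2] 25.3
-40 65 [-18.5  -0.   17.2] 26.0
-30 69 [-19.6   0.4  18.1] 26.2
hanger 99 [[ 22.7 -21.6 -21.2]
 [ 24.1 -17.9 -19.6]
 [ 33.    5.1 -13.7]
 [ 39.7  23.1  -9.5]
 [ 40.4  25.4  -8. ]]
side red z 100 2 [87 87] y 4.8 8.1
side red z 110 6 [85 85 87 87 87 87] y 6.9 12.2
side red z 120 5 [87 87 87 87 87] y 4.5 9.1
side red z 130 3 [87 87 87] y 5.4 11.0
side red z 140 3 [87 87 87] y 2.6 8.0
side red z 150 29 [69 71 73 73 76 78 78 80 83 85 85 87 87 92 97] y -5.9 9.8
side red z 160 37 [66 69 71 78 83 87 87 90 92 92 94 96 97] y -2.8 10.3
side red z 170 32 [62 64 67 87 90 90 92 94 94 97 99] y -7.2 13.6
side red z 180 18 [62 62 64 64 64 64 85 85 85 85 85 87 87 87 87 87 87 88] y -11.5 9.7
side red z 190 1 [85] y 12.5 12.5
side plate in tool frame ((92.3389663696289, 4.4521026611328125), (127.10547637939453, 114.8510513305664), 0.7072114944458008)
top red z 120 2 [61 62] y -9.2 -3.8
top red z 150 6 [65 70 71 74 75 76] y -0.9 5.0
top red z 160 13 [66 66 67 68 69 72 73 75 77 78 79 80 82] y -0.3 5.1
top red z 170 28 [62 63 64 87 88 89 90 91 91 92 92 94 95 95] y -12.7 5.8
top red z 180 21 [59 60 61 61 63 80 83 85 88 93 96] y -10.0 5.3
top red z 190 8 [83 83 83 84 84 84 85 86] y -10.3 5.8
top plate in tool frame ((91.97928619384766, -4.274837493896484), (124.96532440185547, 109.12925720214844), 0.47891154885292053)
```

Hook origin is at about tool x = 74, y = 0, and the bail is at 36, so I move in 38 mm along the stand x.

>>> drive_tool --steps '[{"delta_pos": [11,6.4,0],"yaw": 0.005,"hand": 40},{"delta_pos": [11,6.4,0],"yaw": 0.005,"hand": 40},{"delta_pos": [10.8,6.4,0],"yaw": 0,"hand": 40},{"delta_pos": [0,0,-10],"yaw": 0,"hand": 40},{"delta_pos": [0,0,0],"yaw": 0,"hand": 40}]'

```text
clock: 6.32
eef_pos: [544.0, -172.6, 237.5]
eef_rot: [-3.139, 0.002, 0.541]
wrist_force: [-0.6, 0.7, -3.9]
finger_gap: 52.1
```

>>> drive_tool --steps '[{"delta_pos": [0,0,-8],"yaw": 0,"hand": 40},{"delta_pos": [0,0,0],"yaw": 0,"hand": 40},{"delta_pos": [0,0,0],"yaw": 0,"hand": 40},{"delta_pos": [0,0,0],"yaw": 0,"hand": 40}]'

```text
clock: 6.65
eef_pos: [543.7, -173.8, 232.1]
eef_rot: [3.141, -0.0, 0.539]
wrist_force: [-0.5, 0.2, -2.3]
finger_gap: 51.8
```

```bash
python3 - <<'E'
from h import *
o=snap("e")
c=o["side"]["frame"][160:260,290:390,::-1]; d=o["top"]["frame"][170:270,320:420,::-1]
cv2.imwrite("pics/e.png",np.hstack([cv2.resize(c,(400,400),interpolation=2),cv2.resize(d,(400,400),interpolation=2)]))
s=manip.read_state(); print(s["eef_pos"],s["eef_rot"],s["wrist_force"])
p=s["eef_pos"];y=s["eef_rot"][2]
ex=np.array([np.cos(y),np.sin(y),0]); ey=np.array([-ex[1],ex[0],0])
for cam in ("side","top"):
    c=o[cam];W=cloud(c);S=W-p; S=np.stack([S@ex,S@ey,W[...,2]],-1)
    hsv=cv2.cvtColor(c["frame"],cv2.COLOR_RGB2HSV)
    m=np.zeros((480,640),bool); m[185:290,295:400]=1
    red=m&((hsv[...,0]<8)|(hsv[...,0]>172))&(hsv[...,1]>130)&(W[...,2]>100)
    q=S[red]
    for lo in range(150,200,10):
        f=q[(q[:,2]>lo)&(q[:,2]<=lo+10)]
        if len(f): print(cam,"red z",lo,len(f),np.sort(f[:,0]).round().astype(int)[::max(1,len(f)//12)],"y",f[:,1].min().round(1),f[:,1].max().round(1))
    k=m&~red&(abs(S[...,1])<40)&(S[...,0]>22)&(S[...,0]<50)&(W[...,2]>195)&(W[...,2]<240); q=S[k]
    if len(q): print("hanger",len(q),np.percentile(q,[2,10,50,90,98],axis=0).round(1))
E
```

```text
[ 543.86800926 -173.75509434  232.34733641] [ 3.14108831e+00 -3.79285683e-04  5.39481877e-01] [-0.25229581 -0.54419894 -2.01329604]
side red z 150 25 [32 34 36 36 38 41 43 45 48 48 50 55 57] y -5.8 10.5
side red z 160 40 [29 31 34 38 43 48 50 50 52 55 55 57 59 59] y -2.5 13.1
side red z 170 30 [27 29 29 48 50 52 52 52 55 55 57 57 59 59 62] y -4.0 12.2
side red z 180 21 [25 25 25 25 27 27 27 27 48 48 48 48 48 48 50 50 50 50 50 50 50] y -7.8 10.0
hanger 94 [[ 22.6 -20.6 211. ]
 [ 23.7 -19.  213.4]
 [ 32.1   2.3 218.6]
 [ 38.8  22.9 222.7]
 [ 41.1  26.  223.9]]
top red z 170 8 [52 54 55 56 56 58 58 59] y -1.5 6.0
top red z 180 1 [57] y 4.4 4.4
```

View pics/e.png

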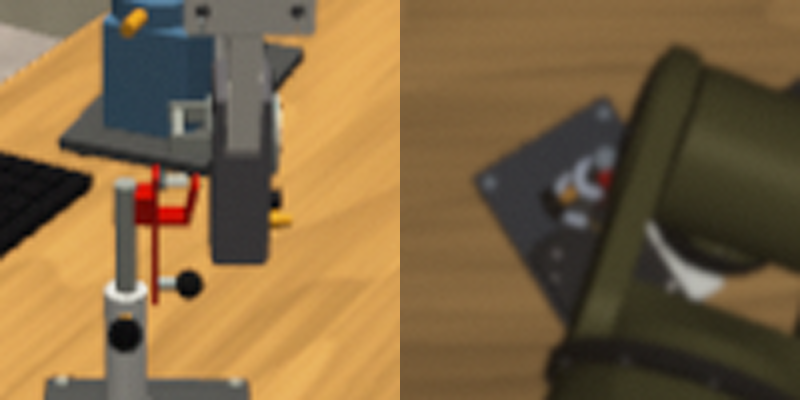

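In the tool frame the lip is at 26 and the back plate at 49, so the trough is at 37, against the bail at 36. The lateral offset is about +1.5. I make a small correction and feel downward.

>>> drive_tool --steps '[{"delta_pos": [0,1.8,-5],"yaw": 0,"hand": 40},{"delta_pos": [0,0,-5],"yaw": 0,"hand": 40},{"delta_pos": [0,0,-4],"yaw": 0,"hand": 40},{"delta_pos": [0,0,-4],"yaw": 0,"hand": 40},{"delta_pos": [0,0,0],"yaw": 0,"hand": 40}]'

```text
clock: 7.17
eef_pos: [543.6, -171.6, 212.8]
eef_rot: [-3.14, 0.001, 0.54]
wrist_force: [-1.8, 0.3, -3.4]
finger_gap: 51.8
```

>>> drive_tool --steps '[{"delta_pos": [0,0,-2],"yaw": 0,"hand": 40},{"delta_pos": [0,0,-2],"yaw": 0,"hand": 40},{"delta_pos": [0,0,0],"yaw": 0,"hand": 40}]'

```text
clock: 7.42
eef_pos: [543.8, -171.7, 209.6]
eef_rot: [-3.141, 0.0, 0.54]
wrist_force: [0.1, 0.5, -2.1]
finger_gap: 51.7
```

>>> drive_tool --steps '[{"delta_pos": [0,0,-2],"yaw": 0,"hand": 40},{"delta_pos": [0,0,-2],"yaw": 0,"hand": 40},{"delta_pos": [0,0,0],"yaw": 0,"hand": 40}]'

```text
clock: 7.67
eef_pos: [543.7, -171.7, 205.5]
eef_rot: [-3.141, 0.0, 0.54]
wrist_force: [0.7, 0.5, -2.1]
finger_gap: 51.8
```

>>> drive_tool --steps '[{"delta_pos": [0,0,-2],"yaw": 0,"hand": 40},{"delta_pos": [0,0,-2],"yaw": 0,"hand": 40},{"delta_pos": [0,0,0],"yaw": 0,"hand": 40}]'

```text
clock: 7.92
eef_pos: [543.8, -171.7, 201.6]
eef_rot: [-3.141, 0.0, 0.54]
wrist_force: [0.9, -0.9, -3.0]
finger_gap: 51.9
```

>>> drive_tool --steps '[{"delta_pos": [0,0,-2],"yaw": 0,"hand": 40},{"delta_pos": [0,0,0],"yaw": 0,"hand": 40}]'

```text
clock: 8.08
eef_pos: [543.9, -171.8, 199.9]
eef_rot: [3.141, -0.0, 0.54]
wrist_force: [0.3, -0.2, -0.1]
finger_gap: 51.7
```

>>> drive_tool --steps '[{"delta_pos": [0,0,-2],"yaw": 0,"hand": 40},{"delta_pos": [0,0,0],"yaw": 0,"hand": 40}]'

```text
clock: 8.25
eef_pos: [544.0, -171.7, 198.0]
eef_rot: [3.141, -0.0, 0.54]
wrist_force: [-0.8, 0.4, 1.9]
finger_gap: 51.7
```

```bash
python3 - <<'E'
from h import *
o=snap("f")
c=o["side"]["frame"][180:240,300:380,::-1]
cv2.imwrite("pics/f.png",cv2.resize(c,(800,600),interpolation=2))
s=manip.read_state(); print(s["eef_pos"],s["wrist_force"])
E
```

```text
[ 543.98465413 -171.76413951  198.2158686 ] [-0.65212902  0.35616801  0.66621433]
```

View pics/f.png

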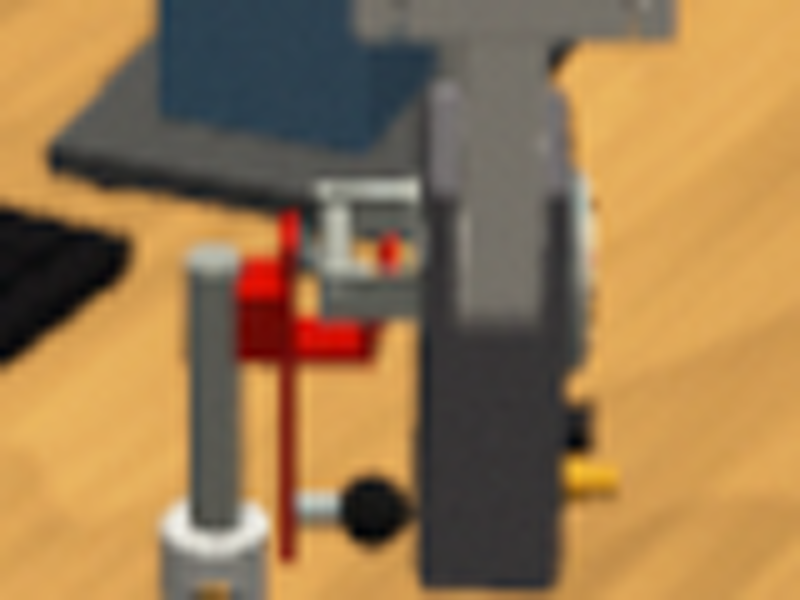

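The bar is over the trough with the lip (red, crop 388,255) visible inside the hanger frame. The first contact came at TCP about 200, so home should be TCP about 178. The no-load reading is -2.3 N, so hook force = fz + 2.3. I press on slowly.

>>> drive_tool --steps '[{"delta_pos": [0,0,-2],"yaw": 0,"hand": 40},{"delta_pos": [0,0,-2],"yaw": 0,"hand": 40},{"delta_pos": [0,0,0],"yaw": 0,"hand": 40}]'

```text
clock: 8.6
eef_pos: [544.0, -172.0, 194.1]
eef_rot: [3.141, -0.0, 0.54]
wrist_force: [-1.8, -2.2, 4.2]
finger_gap: 51.0
```

>>> drive_tool --steps '[{"delta_pos": [0,0,-2],"yaw": 0,"hand": 40},{"delta_pos": [0,0,-2],"yaw": 0,"hand": 40},{"delta_pos": [0,0,0],"yaw": 0,"hand": 40}]'

```text
clock: 8.85
eef_pos: [543.7, -172.2, 189.8]
eef_rot: [3.141, 0.001, 0.54]
wrist_force: [-2.2, -3.1, 2.9]
finger_gap: 51.8
```

>>> drive_tool --steps '[{"delta_pos": [0,0,-2],"yaw": 0,"hand": 40},{"delta_pos": [0,0,0],"yaw": 0,"hand": 40}]'

```text
clock: 9.02
eef_pos: [543.7, -172.0, 187.6]
eef_rot: [3.142, 0.001, 0.54]
wrist_force: [-1.8, -4.0, 1.8]
finger_gap: 51.9
```

```bash
python3 - <<'E'
from h import *
o=snap("g")
c=o["side"]["frame"][180:240,300:380,::-1]
cv2.imwrite("pics/g.png",cv2.resize(c,(800,600),interpolation=2))
for i in range(3):
  s=manip.read_state(); print(s["eef_pos"],s["wrist_force"],s["moment"]); manip.camera("top")
E
```

```text
[ 543.68030815 -172.0480571   187.69832058] [-2.01682481 -4.44989628  0.84007906] [-0.81566503  0.40766659 -0.07043406]
[ 543.67524982 -172.02955378  187.70811449] [-3.03112331 -4.41793687  1.25646939] [-0.85967409  0.47882631 -0.06358298]
[ 543.66993685 -172.02128286  187.69553795] [-2.7113227  -4.04569287  0.93197588] [-0.8177418   0.39108839 -0.13115177]
```

View pics/g.png

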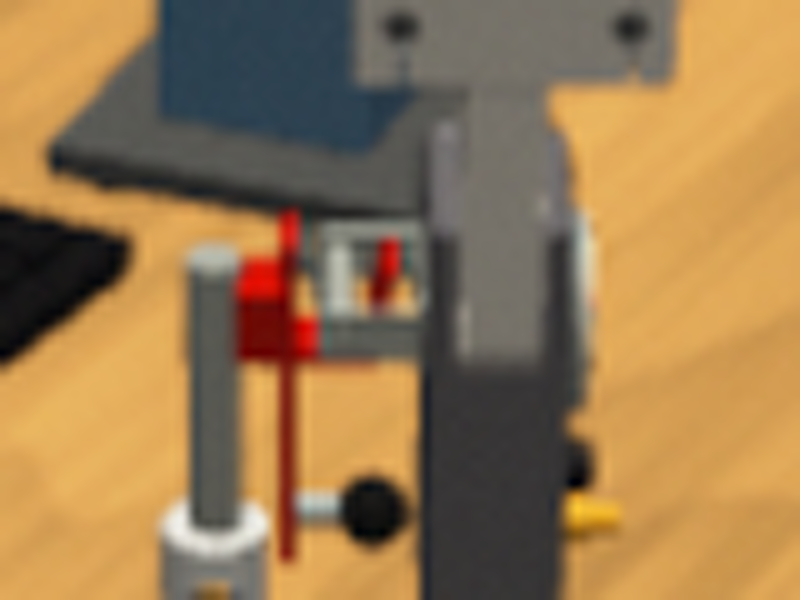

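The bar is down between the back plate and lip (crop 340,280), and the leaf pushes it outward. The total hook force is about 6 N. I yield slightly outward and continue.

>>> drive_tool --steps '[{"delta_pos": [-0.5,-0.8,-1],"yaw": 0,"hand": 40},{"delta_pos": [0,0,-1],"yaw": 0,"hand": 40},{"delta_pos": [0,0,0],"yaw": 0,"hand": 40}]'

```text
clock: 9.52
eef_pos: [543.2, -172.6, 185.6]
eef_rot: [-3.141, 0.0, 0.54]
wrist_force: [-3.0, -2.2, 1.5]
finger_gap: 52.2
```

>>> drive_tool --steps '[{"delta_pos": [0,0,-1],"yaw": 0,"hand": 40},{"delta_pos": [0,0,0],"yaw": 0,"hand": 40}]'

```text
clock: 9.68
eef_pos: [543.3, -172.5, 184.7]
eef_rot: [-3.141, 0.0, 0.54]
wrist_force: [-2.4, -1.8, 1.2]
finger_gap: 51.8
```

>>> drive_tool --steps '[{"delta_pos": [0,0,-1],"yaw": 0,"hand": 40},{"delta_pos": [0,0,0],"yaw": 0,"hand": 40}]'

```text
clock: 9.85
eef_pos: [543.3, -172.5, 183.7]
eef_rot: [-3.141, 0.0, 0.54]
wrist_force: [-3.4, -2.0, 0.8]
finger_gap: 51.9
```

>>> drive_tool --steps '[{"delta_pos": [0,0,-1],"yaw": 0,"hand": 40},{"delta_pos": [0,0,0],"yaw": 0,"hand": 40}]'

```text
clock: 10.02
eef_pos: [543.2, -172.5, 182.6]
eef_rot: [-3.141, 0.0, 0.54]
wrist_force: [-3.6, -3.2, -0.8]
finger_gap: 51.5
```

>>> drive_tool --steps '[{"delta_pos": [0,0,-1],"yaw": 0,"hand": 40},{"delta_pos": [0,0,0],"yaw": 0,"hand": 40}]'

```text
clock: 10.18
eef_pos: [543.1, -172.5, 181.4]
eef_rot: [-3.141, 0.001, 0.54]
wrist_force: [-3.6, -2.4, -3.0]
finger_gap: 51.6
```

>>> drive_tool --steps '[{"delta_pos": [0,0,-1],"yaw": 0,"hand": 40},{"delta_pos": [0,0,0],"yaw": 0,"hand": 40}]'

```text
clock: 10.35
eef_pos: [543.5, -172.3, 180.5]
eef_rot: [-3.141, -0.0, 0.54]
wrist_force: [-0.4, -1.0, -2.5]
finger_gap: 52.1
```

>>> drive_tool --steps '[{"delta_pos": [0,0,-1],"yaw": 0,"hand": 40},{"delta_pos": [0,0,0],"yaw": 0,"hand": 40}]'

```text
clock: 10.52
eef_pos: [543.6, -172.3, 179.8]
eef_rot: [-3.141, -0.001, 0.54]
wrist_force: [-0.3, -0.4, -2.4]
finger_gap: 51.5
```

```bash
python3 - <<'E'
from h import *
o=snap("h1")
c=o["side"]["frame"][180:240,300:380,::-1]
cv2.imwrite("pics/h1.png",cv2.resize(c,(800,600),interpolation=2))
s=manip.read_state(); print(s["eef_pos"],s["wrist_force"],s["moment"])
E
```

```text
[ 543.53214159 -172.36666919  179.96239746] [-0.34532914  0.2565813  -2.60049299] [-0.03602305 -0.01183774  0.01987264]
```

View pics/h1.png

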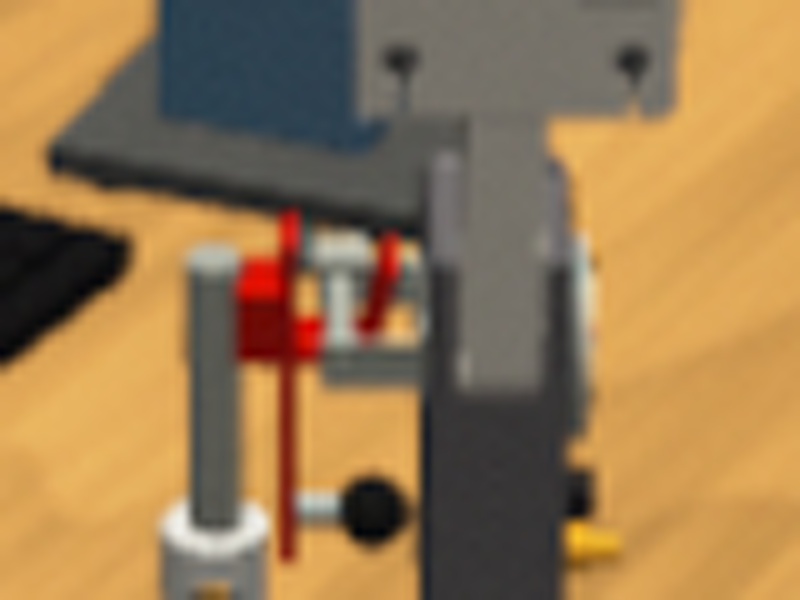

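The leaf has snapped back: the keeper is horizontal again at crop (345,245) above the bar, and the forces have dropped to zero. I now lower to the floor in 1 mm steps.

>>> drive_tool --steps '[{"delta_pos": [0,0,-1],"yaw": 0,"hand": 40},{"delta_pos": [0,0,0],"yaw": 0,"hand": 40}]'

```text
clock: 10.78
eef_pos: [543.4, -172.5, 178.8]
eef_rot: [-3.142, -0.0, 0.54]
wrist_force: [0.2, 0.2, -2.6]
finger_gap: 52.0
```

>>> drive_tool --steps '[{"delta_pos": [0,0,-0.7],"yaw": 0,"hand": 40},{"delta_pos": [0,0,0],"yaw": 0,"hand": 40}]'

```text
clock: 10.95
eef_pos: [543.4, -172.5, 178.5]
eef_rot: [3.141, -0.0, 0.54]
wrist_force: [-0.9, 0.9, 1.2]
finger_gap: 51.9
```

The bar is on the floor with 3.5 N on it. I ease the grip, then open.

>>> drive_tool --steps '[{"delta_pos": [0,0,0],"yaw": 0,"hand": 51},{"delta_pos": [0,0,0],"yaw": 0,"hand": 51},{"delta_pos": [0,0,0],"yaw": 0,"hand": 51}]' --squeeze 8

```text
clock: 11.2
eef_pos: [543.4, -172.5, 178.3]
eef_rot: [3.142, -0.0, 0.54]
wrist_force: [-1.3, 0.1, -0.6]
finger_gap: 52.4
```

>>> drive_tool --steps '[{"delta_pos": [0,0,0],"yaw": 0,"hand": 51},{"delta_pos": [0,0,0],"yaw": 0,"hand": 51},{"delta_pos": [0,0,0],"yaw": 0,"hand": 51}]' --squeeze 3

```text
clock: 11.45
eef_pos: [543.4, -172.6, 178.2]
eef_rot: [3.142, 0.0, 0.54]
wrist_force: [-0.8, 0.1, -2.0]
finger_gap: 51.7
```

>>> drive_tool --steps '[{"delta_pos": [0,0,0],"yaw": 0,"hand": 56},{"delta_pos": [0,0,0],"yaw": 0,"hand": 62},{"delta_pos": [0,0,0],"yaw": 0,"hand": 75},{"delta_pos": [0,0,0],"yaw": 0,"hand": 90},{"delta_pos": [0,0,0],"yaw": 0,"hand": 90}]'

```text
clock: 11.87
eef_pos: [543.4, -172.6, 178.3]
eef_rot: [3.141, -0.0, 0.54]
wrist_force: [-0.1, 0.4, -0.1]
finger_gap: 78.7
```

>>> drive_tool --steps '[{"delta_pos": [0,0,0],"yaw": 0,"hand": 90},{"delta_pos": [0,0,0],"yaw": 0,"hand": 90},{"delta_pos": [0,0,0],"yaw": 0,"hand": 90}]'

```text
clock: 12.12
eef_pos: [543.4, -172.6, 178.3]
eef_rot: [-3.142, 0.0, 0.54]
wrist_force: [-0.4, -0.0, 0.5]
finger_gap: 90.1
```

```bash
python3 - <<'E'
from h import *
o=snap("i")
c=o["side"]["frame"][170:245,290:390,::-1]
cv2.imwrite("pics/i.png",cv2.resize(c,(800,600),interpolation=2))
s=manip.read_state(); print(s["eef_pos"],s["wrist_force"],s["finger_gap"])
E
```

```text
[ 543.36785932 -172.57218548  178.26932432] [ 0.55571073 -0.40586248 -0.24317813] 89.90718255185442
```

View pics/i.png

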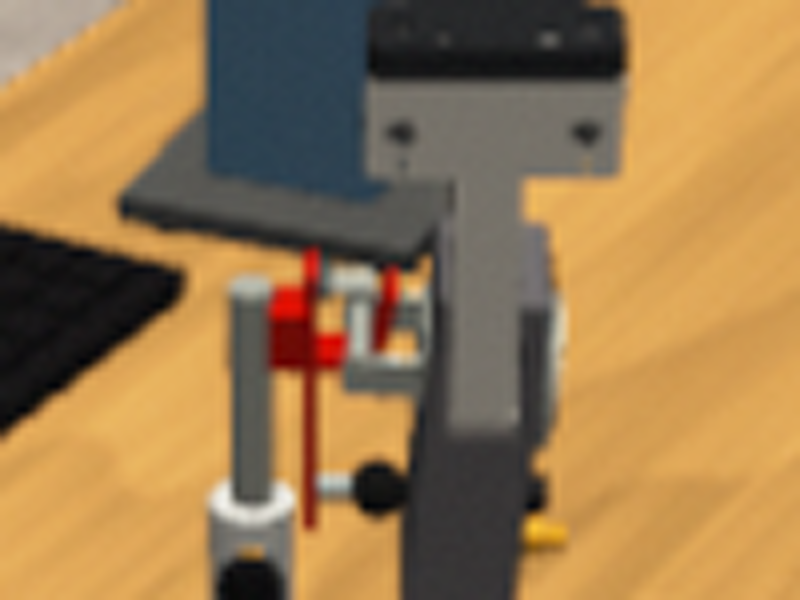

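The gauge hangs free, tilted about 5° against the bumper (crop 380,488), with the keeper shut at (350,278). The fingers are open and clear, so I retreat straight up.

>>> drive_tool --steps '[{"delta_pos": [0,0,8],"yaw": 0,"hand": 90},{"delta_pos": [0,0,15],"yaw": 0,"hand": 90},{"delta_pos": [0,0,25],"yaw": 0,"hand": 90},{"delta_pos": [0,0,30],"yaw": 0,"hand": 90},{"delta_pos": [0,0,30],"yaw": 0,"hand": 90}]'

```text
clock: 12.63
eef_pos: [543.1, -172.4, 288.0]
eef_rot: [-3.141, 0.0, 0.54]
wrist_force: [-0.1, 0.5, -0.1]
finger_gap: 90.1
```

>>> drive_tool --steps '[{"delta_pos": [-25,-25,0],"yaw": 0,"hand": 90},{"delta_pos": [-30,-30,0],"yaw": 0,"hand": 90},{"delta_pos": [-30,-30,0],"yaw": 0,"hand": 90},{"delta_pos": [-20,-20,0],"yaw": 0,"hand": 90},{"delta_pos": [0,0,0],"yaw": 0,"hand": 90}]'

```text
clock: 13.05
eef_pos: [436.6, -279.3, 287.2]
eef_rot: [3.14, 0.0, 0.536]
wrist_force: [0.2, -0.5, -0.3]
finger_gap: 90.1
```

>>> drive_tool --steps '[{"delta_pos": [0,0,0],"yaw": 0,"hand": 90},{"delta_pos": [0,0,0],"yaw": 0,"hand": 90},{"delta_pos": [0,0,0],"yaw": 0,"hand": 90}]'

```text
clock: 13.3
eef_pos: [440.2, -275.8, 286.4]
eef_rot: [3.141, -0.0, 0.541]
wrist_force: [0.6, -0.4, 0.3]
finger_gap: 90.0
```

```bash
python3 - <<'E'
from h import *
o=snap("j")
c=o["side"]["frame"][170:290,290:390,::-1]; d=o["top"]["frame"][170:290,320:420,::-1]
cv2.imwrite("pics/j.png",np.hstack([cv2.resize(c,(400,480),interpolation=2),cv2.resize(d,(400,480),interpolation=2)]))
s=manip.read_state(); print(s["eef_pos"],s["wrist_force"],s["finger_gap"],s["clock"])
E
```

```text
[ 440.11779018 -275.72604425  286.2385899 ] [ 0.11220635 -0.8381709  -0.70740027] 89.9065110340906 13.4
```

View pics/j.png

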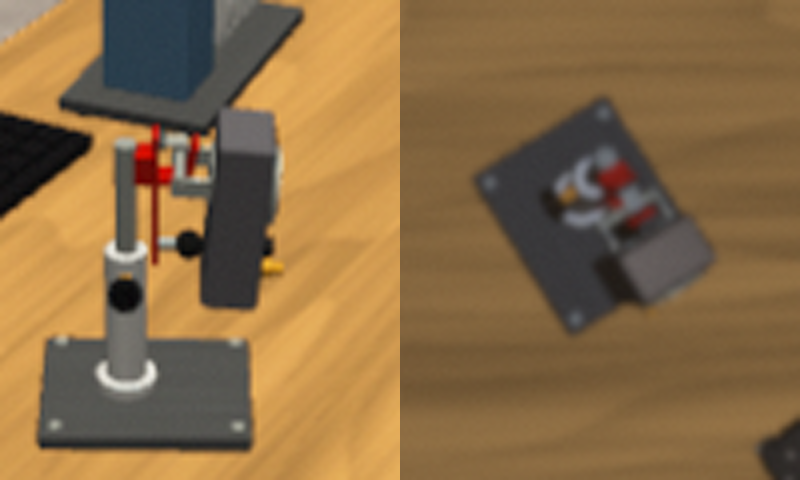

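View pics/j_side.png

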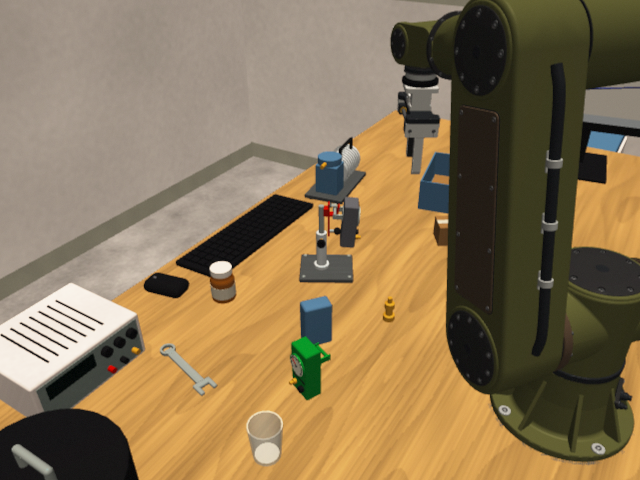

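The gauge hangs on the hook with its dial outward (crop 275,190) and its back on the bumper. The arm is clear and the other objects are where they were, so I hand in.

```bash
python3 - <<'E'
from cell import manip
print(manip.sign_off())
E
```

```text
the job is handed in; nothing more can be done
None
```

The grey gauge is hanging on the red snap hook with its dial facing outward, and I handed the job in at about 13.4 s. I took it by its sides with 60 N, turned it about 14° in the hand so no regrasp was needed, and pressed the bar through the keeper.

- **Force on the hook:** the vertical push peaked near 6.5 N and the total reached about 7 N. These are readings between steps, so a brief peak in between could have been missed. The bar then met the floor with about 3.5 N.
- **Fit:** when the bar passed the leaf, all the forces dropped to zero and the picture showed the keeper flat again above the bar. After release the gauge leaned about 5° against the bumper.
- **Surroundings:** in the last side view the arm is clear with no force on it, and the other things look unmoved.
- **Disagreements:** the two cameras differed by about 6 mm in y. I resolved this by checking the side camera against the gripper finger and the held gauge. Partway down, a sideways force of about 2.5 N along the bar appeared. It went away after I shifted the tool about 1 mm.

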